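Bring the high spot of a bent wheel to the pointer

ROBOT

A 6-joint arm with a two-finger parallel gripper is mounted at the origin on a cart in front of the work surface, level with it; the furniture and walls round the work are solid. World frame = base frame: x ahead of the robot, y to its left, z up, the work surface at z = 0. Lengths are in m, angles in rad, forces in N, time in s.
With the tool pointing down it reaches from about 0.375 to 0.9 m from the base axis. Payload 3.1 kg.
Tool frame: the origin (TCP) lies midway between the tips of the shut fingers; the grasp point (between the pads) lies 19 mm behind it; z points along the fingers, y is the line along which they close (so a half turn about z gives the same grasp; the last joint's range is limited). The gripper opens to 87 mm and grips with 3 to 60 N. Pads are 19 mm wide; open, the fingers measure 117 mm over their backs; the gripper's body (75 mm by 190 mm) begins 51 mm behind the grasp point.
Start: joints at [-1.51, 0.527, 1.433, -0, 1.181, -0.178], TCP at [0.148, -0.607, 0.223] pointing down, gripper open.
Joint ranges: [-3.08, 3.08], [-0.75, 2.2], [0.22, 2.44], [-1.43, 4.57], [0, 2.65], [-2.85, 2.85]. Speed limits (rad/s): [2.79, 2.79, 3.14, 3.14, 3.14, 3.14].

INTERFACE

Orientations are given as a unit quaternion [x, y, z, w].
In Python, from rig import bot, kin, get_obs, vision gives the robot as it stands. Calls block until the motion is done:
- bot.move_to(position, orientation): joint-space move of the TCP to a pose.
- bot.movel(position, ori=None, v=0.15): straight line of the TCP; ori=None keeps the orientation; v is the mean speed in m/s.
- bot.move_j(angles): joint-space move.
- bot.grip(opening): opening from 0.0 (shut) to 1.0 (fully open); the grip force is fixed at half the most; returns when the fingers have stopped.
- bot.sleep(seconds).
- kin.inverse_kinematics(position, orientation): joint angles nearest the present ones, or None.
- get_obs(): the state.
- vision.get_image(name): name is "scene" or "top"; returns the picture (400x640x3 uint8, red, green, blue); there is no depth.
- vision.calibration(name): a dict with "fx", "fy", "cx", "cy" (pixels), "R" (3x3) and "t" (3): a world point X has camera coordinates R X + t. Camera axes: x right, y down, z forward; pixel columns grow to the right and rows downward; lengths in m; the calibration is good to about 2 mm. A picture is of the moment at which its call begins. calibration takes no time and is no camera call.
A pose or a line that the arm cannot do raises bot.PlanningError and nothing moves.
- bot.close_job(): hands the job in; it is judged then, once.
The state is a dict: "time_s": time; "joints": joint angles; "dq": joint speeds; "joint_torque": joint torques, N m; "eef_pos": TCP position; "orientation": TCP orientation; "ft_force": force on the tool from outside, world axes, zero at the start; "ft_torque": the same for the moment, N m; "gripper_width": opening from 0.0 (shut) to 1.0 (fully open); "finger_force": force on a finger pad.
Only numpy, scipy, OpenCV 4.12 (cv2) and the standard library are available. Lean on these libraries where they do the work, as an engineer would, in place of code of your own. Each camera call takes 0.05 s, during which the arm holds its last target. There are 200 camera calls.

TASK

The spoked aluminium wheel on the run-out stand has a bent rim: at one place it bulges outward (the high spot), at another it is dented inward. Turn the wheel slowly by its black crank grip, never faster than half a turn a second, until the high spot stands right in front of the tip of the fixed pointer, then let go and leave the wheel at rest there.

Things in the scene. Friction and masses are not known exactly. Their poses are not given: they have to be found in the camera images.
- wheel: Level aluminium wheel, 172 mm across, 22 mm high, five spokes; turns either way about its vertical axis on a fixed stand, with light friction (1 N at the grip), and stays where left. Origin on the axis, 60 mm above the table; z up; +x through the outward bulge (14 mm proud, 40 degrees wide). An 8 mm dent lies 144 degrees counter-clockwise from it. Its hub tops out 76 mm above the table.
- grip_mid (a point): Centre, half-way up, of the upright black crank grip on the wheel: a round knob, 22 mm thick, reaching from 72 to 114 mm above the table, that spins freely about its own axis; 55 mm from the wheel's axis, 108 degrees clockwise from the bulge seen from above. Nothing else on the stand is higher than 76 mm.
- high_spot (a point): Outer face of the rim in the middle of its outward bulge, at the rim's mid-height (60 mm above the table), 102 mm from the wheel's axis; it turns with the wheel.
- pointer_tip (a point): Tip of the fixed steel pointer, 60 mm above the table, 106 mm from the wheel's axis and aimed level at it, so 4 mm clear of the high spot when that stands right before it. It sits on a 70 mm high post on a dark arm from the stand's column, at a different place round the wheel each time.

How it is judged:
By the outcome, as a careful person would: the job done as asked, in the order asked, and still so for the second after the job is handed in, with the robot touching nothing.
It also fails if it takes over 40 s, if anything falls off the work surface, if the arm or the gripper's body presses on something with over 40 N, if the wrist force passes 120 N, or if a joint passes its speed limit or range.

## Working session

There is one attempt and no reset: what is moved stays moved. The work goes in short steps, each a Python script; the robot and the scene stay as the last script left them, time stands still between calls to the robot, and variables do not carry over. Pictures are saved under pics/ and viewed, at most 10 in all, crops included, and the job is handed in when it is done.

```bash
mkdir -p pics; python3 - <<'E'
from rig import bot,kin,get_obs,vision
import cv2
for n in("top","scene"):
    cv2.imwrite(f"pics/{n}0.png",vision.get_image(n)[:,:,::-1]); print(n,vision.calibration(n))
o=get_obs();print(o["time_s"],o["orientation"],o["eef_pos"])
E
```

```text
top {'fx': 363.4005844481774, 'fy': 363.4005844481774, 'cx': 319.5434895085469, 'cy': 190.3638429884948, 'R': array([[-0.01591658, -0.99931455, -0.03342292],
       [-0.99613529,  0.01873595, -0.0858105 ],
       [ 0.08637789,  0.03192794, -0.99575071]]), 't': array([0.00572178, 0.52697955, 0.90729356])}
scene {'fx': 508.14056634966386, 'fy': 508.14056634966386, 'cx': 316.85492373659145, 'cy': 207.82155042393924, 'R': array([[-8.53296681e-01, -5.21425603e-01,  3.37841872e-04],
       [-3.39431081e-01,  5.54976269e-01, -7.59465524e-01],
       [ 3.95817275e-01, -6.48164085e-01, -6.50547465e-01]]), 't': array([0.45739386, 0.26092902, 0.73348734])}
0.1 [ 9.92879888e-01  1.19115713e-01  6.37856188e-05 -9.85217929e-04] [ 0.14782339 -0.60659653  0.22166507]
```

View pics/top0.png

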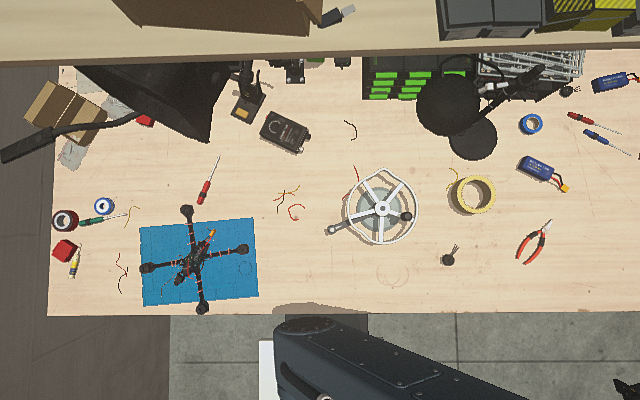

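View pics/scene0.png

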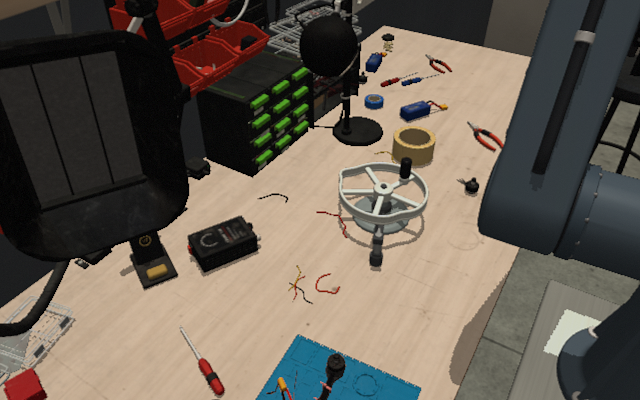

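The wheel's hub is near (382,209) in the top view, the grip near (406,216), the bulge at the top near (380,170), and the pointer post at the lower left near (333,230). I'll zoom in for precision.

```bash
python3 - <<'E'
import cv2
a=cv2.imread("pics/top0.png")[160:250,315:435]; cv2.imwrite("pics/c1.png",cv2.resize(a,None,fx=6,fy=6,interpolation=cv2.INTER_CUBIC))
a=cv2.imread("pics/scene0.png")[145:275,320:450]; cv2.imwrite("pics/c2.png",cv2.resize(a,None,fx=4.6,fy=4.6,interpolation=cv2.INTER_CUBIC))
E
```

```text
(no output)
```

View pics/c1.png

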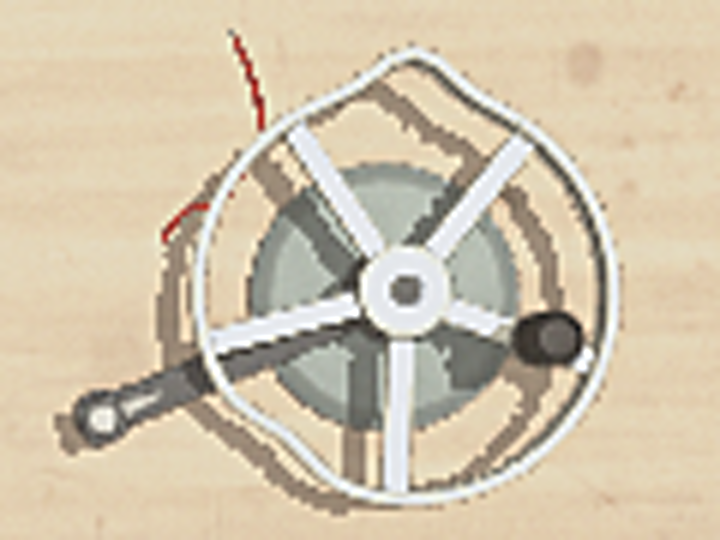

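View pics/c2.png

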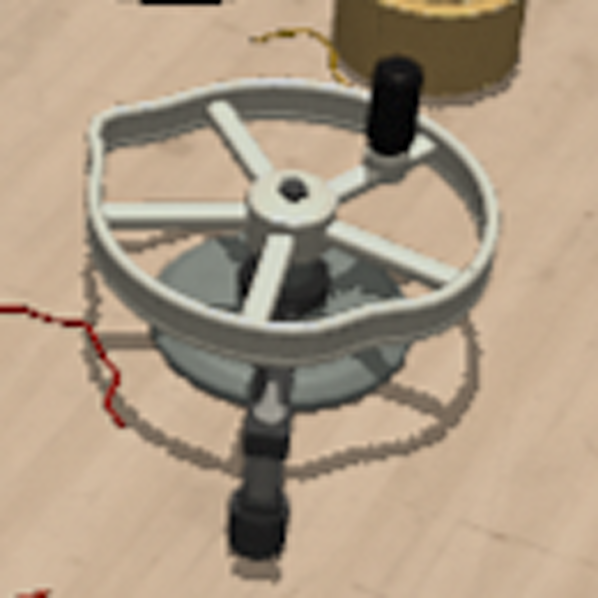

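```bash
cat > h.py <<'E'
import numpy as np
from rig import vision
def ray(n,px,z):
    c=vision.calibration(n);R,t=c["R"],c["t"]
    d=R.T@[(px[0]-c["cx"])/c["fx"],(px[1]-c["cy"])/c["fy"],1];o=-R.T@t
    return (o+d*(z-o[2])/d[2])[:2]
def top(u,v,z): return ray("top",((u+.5)/6-.5+315,(v+.5)/6-.5+160),z)
def sc(u,v,z): return ray("scene",((u+.5)/4.6-.5+320,(v+.5)/4.6-.5+145),z)
def show(c,**k):
    print("c",c.round(4))
    for n,p in k.items():
        d=p-c;print(n,p.round(4),"r %.4f ang %.2f"%(np.hypot(*d),np.degrees(np.arctan2(d[1],d[0]))))
E
python3 - <<'E'
from h import *
show(top(405,291,.076),grip=top(558,333,.114),post=top(102,418,.07),tip=top(157,395,.061),bulge=top(413,48,.071),sp1=top(297,130,.065),sp3=top(396,488,.065))
show(sc(292,188,.076),grip=sc(398,68,.114),post=sc(258,515,.07),tip=sc(272,412,.061),bulge=sc(90,128,.071))
E
```

```text
c [ 0.4771 -0.1539]
grip [ 0.4589 -0.2058] r 0.0551 ang -109.33
post [ 0.4285 -0.0324] r 0.1308 ang 111.79
tip [ 0.4373 -0.0548] r 0.1068 ang 111.90
bulge [ 0.5753 -0.1608] r 0.0985 ang -4.03
sp1 [ 0.5436 -0.1138] r 0.0777 ang 31.11
sp3 [ 0.3988 -0.1494] r 0.0784 ang 176.73
c [ 0.4794 -0.1499]
grip [ 0.4586 -0.2004] r 0.0545 ang -112.32
post [0.4098 0.0209] r 0.1844 ang 112.17
tip [ 0.4327 -0.0388] r 0.1205 ang 112.77
bulge [ 0.5747 -0.1484] r 0.0953 ang 0.92
```

The pointer stands at about 112° and the bulge at about −3.5°, so the turn is about +115° counter-clockwise. I'll cage the knob loosely with the fingers closing tangentially, then follow the arc.

```bash
cat >> h.py <<'E'
from scipy.spatial.transform import Rotation as Ro
from rig import bot,kin,get_obs
C=np.array([.478,-.152])
def pose(deg,z,flip=0):
    a=np.radians(deg);p=C+.055*np.array([np.cos(a),np.sin(a)]);b=a+flip*np.pi
    M=np.array([[np.cos(b),np.sin(b),0],[np.sin(b),-np.cos(b),0],[0,0,-1]]).T.T
    M=np.column_stack(([np.cos(b),np.sin(b),0],[np.sin(b),-np.cos(b),0],[0,0,-1]))
    return [*p,z],Ro.from_matrix(M).as_quat()
E
sed -i '/\.T\.T$/d' h.py
python3 - <<'E'
from h import *
for f in(0,1):
  for d in(-111.5,-54,4,12):
    q=kin.inverse_kinematics(*pose(d,.084,f));print(f,d,None if q is None else np.round(q,2))
E
```

```text
0 -111.5 None
0 -54 [-0.57  0.63  1.75 -0.    0.77  1.94]
0 4 [-0.47  0.63  1.73 -0.    0.78  1.03]
0 12 [-0.46  0.63  1.74 -0.    0.77  0.9 ]
1 -111.5 [-0.64  0.59  1.86 -0.    0.69 -0.27]
1 -54 [-0.57  0.63  1.75 -0.    0.77 -1.2 ]
1 4 [-0.47  0.63  1.73 -0.    0.78 -2.11]
1 12 [-0.46  0.63  1.74 -0.    0.77 -2.24]
```

```bash
python3 - <<'E'
from h import *
bot.move_to(*pose(-111.5,.165,1))
bot.movel(pose(-111.5,.084,1)[0],v=.1)
bot.grip(.33)
o=get_obs();print(o["time_s"],o["gripper_width"],o["finger_force"],o["ft_force"])
for d in np.linspace(-111.5,4,9)[1:]:
    p,q=pose(d,.084,1);bot.movel(p,q,v=.035)
    o=get_obs();print(round(d,1),o["time_s"],np.round(o["ft_force"],1),np.round(np.array(o["eef_pos"])-p,4))
bot.grip(0.2)
o=get_obs();print(o["time_s"],o["gripper_width"],o["finger_force"],o["ft_force"])
bot.grip(.6); bot.movel(pose(4,.165,1)[0],v=.15)
bot.move_j([-1.3, 0.527, 1.433, 0, 1.181, -1])
print(get_obs()["time_s"])
import cv2
a=vision.get_image("top")[160:250,315:435,::-1]; cv2.imwrite("pics/d1.png",cv2.resize(a,None,fx=6,fy=6,interpolation=cv2.INTER_CUBIC))
a=vision.get_image("scene")[145:275,320:450,::-1]; cv2.imwrite("pics/d2.png",cv2.resize(a,None,fx=4.6,fy=4.6,interpolation=cv2.INTER_CUBIC))
E
```

```text
4.0833 0.3333829831021397 0.0 [0.43734739 0.2960507  0.6831365 ]
-97.1 4.625 [ 0.3  0.2 -0.8] [-0.  0. -0.]
-82.6 5.1667 [0.4 0.2 1.4] [-0.0001  0.0001 -0.    ]
-68.2 5.7083 [ 0.4  0.4 -0.9] [-0.0001  0.      0.    ]
-53.8 6.25 [0.3 1.1 1.1] [-0.0001  0.      0.    ]
-39.3 6.7917 [ 0.2 -0.3  0.1] [-0.0001 -0.0001  0.    ]
-24.9 7.3333 [-1.3 -0.1  0.1] [-0.0001 -0.0001  0.    ]
-10.4 7.875 [-0.5 -0.7  0.4] [-0.0001 -0.0001  0.    ]
4.0 8.4167 [-0.4  0.6 -0.1] [-0.0001 -0.0001  0.    ]
8.7667 0.23958997903909102 29.999968441479723 [ 0.77561762 -0.72361409 -1.0378788 ]
12.075
```

View pics/d1.png

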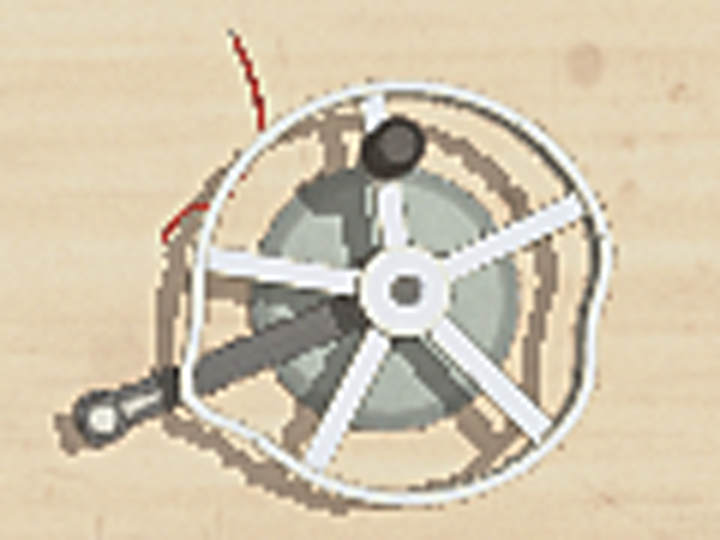

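View pics/d2.png

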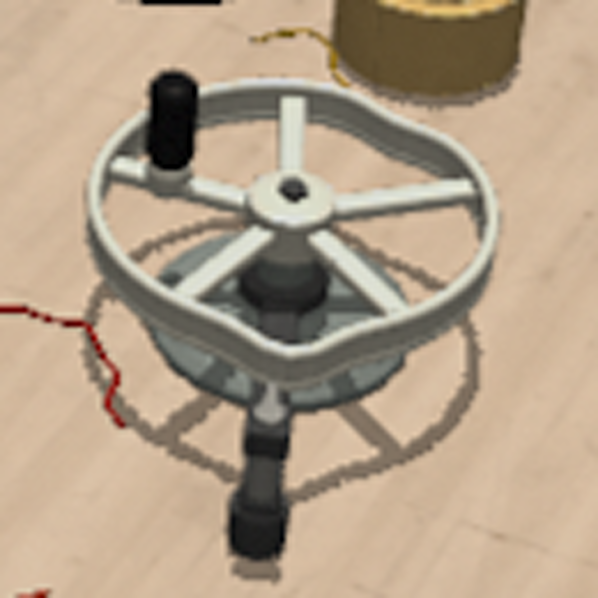

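The bulge now stands close to the pointer in both views (apex near (188,398) in the top crop and (292,355) in the scene crop). Next I'll measure the residual by fitting the five spokes in each image.

```bash
cat > fit.py <<'E'
from h import *
import cv2
from scipy.optimize import minimize
def proj(n,P):
    c=vision.calibration(n);q=P@c["R"].T+c["t"];return np.c_[c["fx"]*q[:,0]/q[:,2]+c["cx"],c["fy"]*q[:,1]/q[:,2]+c["cy"]].astype(np.float32)
def samp(I,uv): return cv2.remap(I,uv[:,0].reshape(-1,1),uv[:,1].reshape(-1,1),cv2.INTER_LINEAR).ravel()
def fit(n,I,g0):
    g=I.astype(np.float32); sat=g.max(2)-g.min(2); I=(g.mean(2)-2*sat); I=cv2.GaussianBlur(I,(0,0),.8)
    rim=np.linspace(0,2*np.pi,180,endpoint=False)
    rr=np.linspace(.025,.078,25);k=np.radians(72)*np.arange(5)
    def cost(x):
        cx,cy,ph,z=x[0]/1e3,x[1]/1e3,np.radians(x[2]),x[3]/1e3
        a=np.add.outer(k,0*rr)+ph;r=np.add.outer(0*k,rr)
        keep=~((np.add.outer(np.arange(5),0*rr)==0)&(r>.035))
        P=np.c_[cx+(r*np.cos(a))[keep],cy+(r*np.sin(a))[keep],np.full(keep.sum(),z)]
        d=(rim-ph-np.radians(108)+np.pi)%(2*np.pi)-np.pi;d2=(d-np.radians(144)+np.pi)%(2*np.pi)-np.pi
        b=lambda d:np.where(abs(d)<np.radians(20),.5+.5*np.cos(d*9),0)
        R=.0835+.014*b(d)-.008*b(d2)+.002*0
        Q=np.c_[cx+R*np.cos(rim),cy+R*np.sin(rim),np.full(180,.071)]
        return -samp(I,proj(n,P)).mean()-samp(I,proj(n,Q)).mean()
    best=None
    for dg in range(-8,9,2):
        for z in(62,66,70):
            x0=[478 if n=="scene" else 477,-151 if n=="scene" else -154,g0+dg,z]
            r=minimize(cost,x0,method="Nelder-Mead",options=dict(initial_simplex=[x0]+[np.add(x0,e) for e in np.diag([2,2,2,2])]))
            if best is None or r.fun<best.fun:best=r
    return best
E
python3 - <<'E'
from fit import *
for n,f in(("top","top0"),("scene","scene0")):
    r=fit(n,cv2.imread(f"pics/{f}.png"),-111.5);print("before",n,r.x.round(2),r.fun)
    I=vision.get_image(n)[:,:,::-1].copy();cv2.imwrite(f"pics/{n}1.png",I)
    r=fit(n,I,4);print("after",n,r.x.round(2),r.fun)
    cx=r.x[:2]/1e3
    for A in(110,112,114):
        u=np.array([np.cos(np.radians(A)),np.sin(np.radians(A))])
        P=np.array([[*(cx+u*R),z] for R,z in((.106,.06),(.120,.06),(.131,.07),(.131,0))])
        o,s=((315,160),6) if n=="top" else ((320,145),4.6)
        print(A,(((proj(n,P)+.5-o)*s)-.5).round(0).tolist())
E
```

```text
Traceback (most recent call last):
  File "fit.py", line 25, in fit
    r=minimize(cost,x0,method="Nelder-Mead",options=dict(initial_simplex=[x0]+[np.add(x0,e) for e in np.diag([2,2,2,2])]))
  File "fit.py", line 20, in cost
    return -samp(I,proj(n,P)).mean()-samp(I,proj(n,Q)).mean()
                                            ~~~~^^^^^
  File "fit.py", line 5, in proj
    c=vision.calibration(n);q=P@c["R"].T+c["t"];return np.c_[c["fx"]*q[:,0]/q[:,2]+c["cx"],c["fy"]*q[:,1]/q[:,2]+c["cy"]].astype(np.float32)
ValueError: time passes only in moves, steps and waits
```

```bash
sed -i 's/^def proj/CAL={n:vision.calibration(n) for n in("top","scene")}\ndef proj/; s/c=vision.calibration(n);q=/c=CAL[n];q=/' fit.py
python3 - <<'E'
from fit import *
for n,f in(("top","top0"),("scene","scene0")):
    I=vision.get_image(n)[:,:,::-1].copy();cv2.imwrite(f"pics/{n}1.png",I)
print(get_obs()["time_s"])
for n,f in(("top","top0"),("scene","scene0")):
    r=fit(n,cv2.imread(f"pics/{f}.png"),-111.5);print("before",n,r.x.round(2),r.fun)
    I=cv2.imread(f"pics/{n}1.png")
    r=fit(n,I,4);print("after",n,r.x.round(2),r.fun)
    cx=r.x[:2]/1e3
    for A in(110,112,114):
        u=np.array([np.cos(np.radians(A)),np.sin(np.radians(A))])
        P=np.array([[*(cx+u*R),z] for R,z in((.106,.06),(.120,.06),(.131,.07),(.131,0))])
        o,s=((315,160),6) if n=="top" else ((320,145),4.6)
        print(A,(((proj(n,P)+.5-o)*s)-.5).round(0).tolist())
E
```

```text
12.275
before top [ 477.92 -155.2  -112.06   59.84] -383.7891845703125
after top [ 477.79 -154.81    7.46   61.19] -387.7218017578125
110 [[158.0, 384.0], [125.0, 397.0], [100.0, 407.0], [100.0, 404.0]]
112 [[161.0, 393.0], [129.0, 406.0], [104.0, 418.0], [104.0, 414.0]]
114 [[165.0, 401.0], [134.0, 416.0], [109.0, 428.0], [109.0, 424.0]]
before scene [ 479.57 -151.19 -112.26   64.12] -307.7496337890625
after scene [ 479.36 -150.75    7.31   64.34] -319.9661865234375
110 [[262.0, 385.0], [258.0, 410.0], [256.0, 410.0], [243.0, 539.0]]
112 [[271.0, 387.0], [269.0, 411.0], [269.0, 412.0], [255.0, 541.0]]
114 [[281.0, 388.0], [280.0, 412.0], [281.0, 413.0], [266.0, 542.0]]
```

Both views agree: the bulge is at about 115.4° and the pointer at about 112.1°, so it has overshot by 3.3°. I'll mend it with the same differential method.

```bash
python3 - <<'E'
from fit import *
bot.move_to(*pose(4,.165,1))
bot.movel(pose(4,.084,1)[0],v=.1)
bot.grip(.33)
p,q=pose(.7,.084,1);bot.movel(p,q,v=.02)
bot.grip(0.2);o=get_obs();print(o["gripper_width"],o["ft_force"])
bot.grip(.6); bot.movel(pose(.7,.165,1)[0],v=.15)
bot.move_j([-1.3, 0.527, 1.433, 0, 1.181, -1])
Is={n:vision.get_image(n)[:,:,::-1].copy() for n in("top","scene")}
print(get_obs()["time_s"])
for n in Is:
    cv2.imwrite(f"pics/{n}2.png",Is[n]);r=fit(n,Is[n],4);print(n,r.x.round(2),r.fun)
a=cv2.resize(Is["top"][160:250,315:435],None,fx=6,fy=6,interpolation=cv2.INTER_CUBIC); cv2.imwrite("pics/e1.png",a)
a=cv2.resize(Is["scene"][145:275,320:450],None,fx=4.6,fy=4.6,interpolation=cv2.INTER_CUBIC); cv2.imwrite("pics/e2.png",a)
E
```

```text
0.23982546988890813 [ 0.68864285  0.70608861 -1.3536778 ]
19.8083
top [ 477.8  -154.75    4.75   61.86] -386.946533203125
scene [ 479.26 -150.76    4.57   64.29] -319.6114501953125
```

View pics/e1.png

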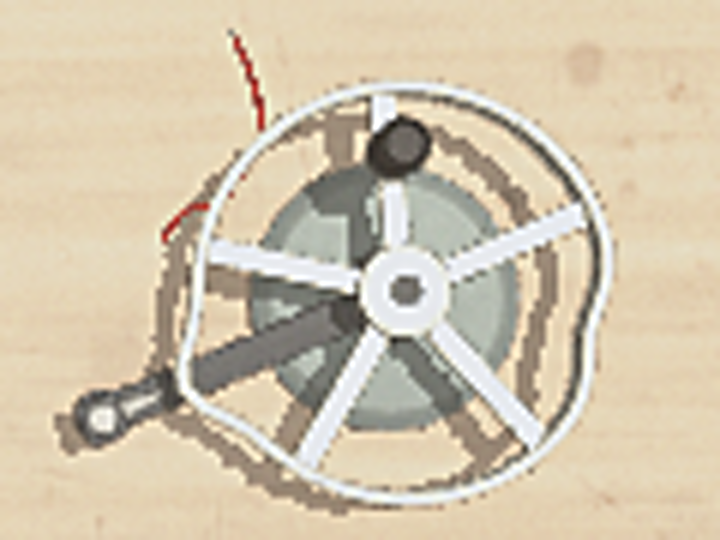

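View pics/e2.png

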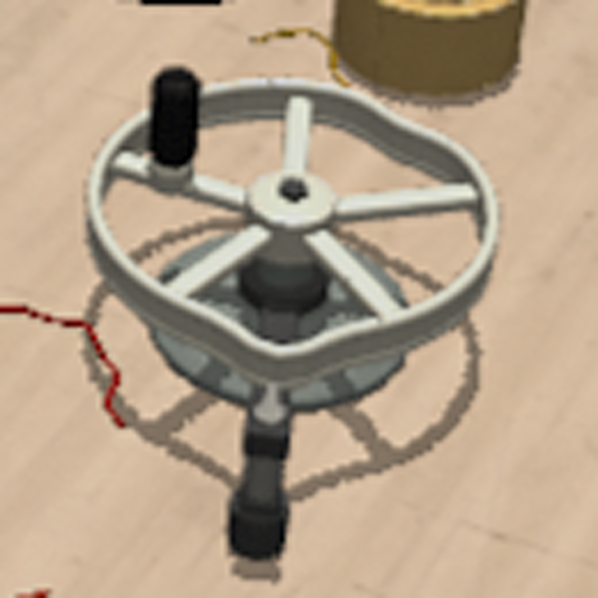

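The bulge apex, near (186,395) in the top crop and (280,350) in the scene crop, is right in front of the pointer. The fit gives 112.7° against about 112.1° for the pointer, and the arm is clear.

```bash
python3 -c "
from rig import bot
print(bot.close_job())"
```

```text
the job is handed in; nothing more can be done
None
```

I turned the wheel by its grip until the high spot stood in front of the pointer tip, within about 1° by the camera fit, then released it, moved the arm clear and handed the job in at about 20 s.

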